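# Unlock the lid stay and close the tool chest

### The arm

A 6-joint arm with a two-finger parallel gripper is mounted at the origin on the work surface. World frame = base frame: x ahead of the robot, y to its left, z up, the work surface at z = 0. Lengths are in m, angles in rad, forces in N, time in s.
With the tool pointing down it reaches from about 0.35 to 0.85 m from the base axis. Payload 8.1 kg.
Tool frame: the origin (TCP) lies at the centre of the arm's flange, where the gripper is bolted on; the fingertips stand 186 mm ahead of it and the grasp point (between the pads) lies 167 mm ahead of it; z points along the fingers, y is the line along which they close (so a half turn about z gives the same grasp; the last joint's range is limited). The gripper opens to 93 mm and grips with 3 to 60 N. Pads are 15 mm wide; open, the fingers measure 128 mm over their backs; the gripper's body (75 mm by 188 mm) begins 65 mm behind the grasp point.
Start: joints at [-1.232, 0.13, 1.488, -0, 1.523, -0.085], TCP at [0.247, -0.547, 0.405] pointing down, gripper open.
Joint ranges: [-2.96, 2.96], [-0.89, 2.26], [0.02, 2.5], [-1.34, 4.48], [0, 2.73], [-2.66, 2.66]. Speed limits (rad/s): [2.39, 2.39, 2.79, 3.14, 3.14, 3.14].

### API

Orientations are given as a rotation vector (axis times angle).
In Python, from plant import read_state, read_camera, camera_params, robot gives the robot as it stands.
- The arm moves only by the tool carry_out, never from a script. Its argument "targets" is a list of rows, each an object of numbers: "hand": the opening in per cent of the stroke, from 0 (shut) to 100 (fully open); "x", "y", "z": the shift along the tool's x, y, z in m; "ax", "ay", "az": the turn, a rotation vector about the tool's x, y, z in rad. In form: [{"hand": .., "x": .., "y": .., "z": .., "ax": .., "ay": .., "az": ..}, ...]. A call has 1 to 8 rows; each row is the pose to reach, as a shift and turn from the pose commanded when the call began, along the tool's axes at that moment; what a row does not reach only later rows make up. A row lasts 1/8 s, in which the tool goes at most 62.5 mm and 10.7 degrees, less where a joint would pass 70% of its speed; a pose out of reach is approached as far as the arm can. A call with a gripper value outside its range is refused whole. The fingers move at their own pace and stop on an object; "newtons" is the grip in N (left out, the last holds). Time passes only in rows, so rows that repeat a pose let the fingers close. It gives the time, the measured TCP pose, the force, the opening and the grip force at its end, in the units of the state.
- read_state(): the state, without advancing time (a new reading comes with each control period).
- read_camera(name): name is "side" or "top"; returns (picture, depth): 480x640x3 uint8, blue, green, red; 480x640 float32, m along the optical axis (not along the pixel's ray), 0 where there is no reading.
- camera_params(name): a dict with "fx", "fy", "cx", "cy" (pixels), "position" and "rotation" of the camera in the world. Camera axes: x right, y up, looking along -z (the intrinsics and any distortion apply to the point x, -y, -z); pixel columns grow to the right and rows downward; lengths in m; the calibration is good to about 2 mm. A picture is of the moment at which its call begins. camera_params takes no time and is no camera call.
- robot.close_job(): hands the job in; it is judged then, once.
The state is a dict: "t": time; "q": joint angles; "dq": joint speeds; "joint_torque": joint torques, N m; "tool_pos": TCP position; "orientation": TCP orientation; "force": force on the tool from outside, world axes, zero at the start; "wrist_torque": the same for the moment, N m; "opening": finger opening in m; "gripper_force": force on a finger pad.
Only numpy, scipy, OpenCV 4.12 (cv2) and the standard library are available. Lean on these libraries where they do the work, as an engineer would, in place of code of your own. Each camera call takes 0.05 s, during which the arm holds its last target. There are 200 camera calls.

### The job

Close the steel tool chest: pinch the knuckle of its locked folding stay lightly and lift it past centre before you push on the lid, then lower the lid under control, never letting it fall. Press it fully home until its roller catch snaps, without slamming or leaning on it. Leave all the other things in and around the chest where they are.

Things in the scene. Friction and masses are not known exactly. Their poses are not given: they have to be found in the camera images.
- chest: Open grey steel tool chest fixed to the bench: 205 deep (x), 340 wide (y), rim about 93 mm up, walls 3. Origin: centre of its underside; its x points from front to hinge side (away from the robot), y to its left, z up. A sprung roller catch sits midway inside the front wall, wholly below the rim.
- lid: Grey steel lid 208 x 346 x 6 mm with a 16 mm front lip, 0.7 to 1 kg, hinged on the chest's far rim, standing open. Origin midway on the hinge line. Once unlocked it stands by the stay's stiffness (up to 4 N at the handle start it down); below about 1 rad it falls unless held, 2 to 4 N at the handle. Its catch tongue meets the roller at 0.06 rad: pressing it through takes 10 to 20 N at the handle.
- lid_angle (a joint): Opening of the lid, rad: 0 shut, 1.50 as it stands locked open; about 0.05 when it merely rests on the catch, not yet pressed home. Past 0.03 the catch snaps and pulls it shut.
- lid_hinge (a point): Middle of the lid's hinge line, 95 mm above the bench; the line runs along the chest's y.
- lid_handle (a point): Centre of the lid's bow handle: round steel bar 12 mm thick, 120 mm long along the chest's y, 250 mm from the hinge line, its centre 42 mm from the lid's front lip. It stands up at the top of the open lid; shut, it lies level in front of the chest, 89 mm above the bench. The bar can turn between finger pads.
- stay_lower: Lower bar of the steel folding stay (it carries the upper bar) at the chest's left (+y) end, inside the wall: two flat bars 13 mm high, 5 mm thick, 82 mm between pins, riveted at a knuckle. Origin: foot pin on the chest; its x points along the bar to the knuckle. Pinch it lightly: over 160 N on it (both fingers added) bends it.
- stay_knuckle (a point): Centre of the stay's knuckle: round boss 22 mm across, 14 mm wide along the chest's y, 40 mm above the rim, 45 mm before the open lid. Locked, it sags 6 mm below the straight line from foot pin to lid pin. It swings on a circle about the foot pin: lift it up and towards the chest's front, square to the bars, 6 mm to centre and at least 10 mm in all; past centre it stays where it is left.
- stay_foot (a point): Foot pin of the stay, by the chest's left wall, 25 mm below and 105 mm in front of the hinge line; the knuckle swings about it at 82 mm. The upper bar's lid pin is 112 mm from the hinge line.
- knee_bend (a joint): Bend of the stay at its knuckle, rad: -0.14 locked (on its stop), 0 straight (dead centre), grows as the stay folds upwards, 2.9 with the lid shut. The knuckle is stiff: about 7 N lift it; while it is locked the lid cannot be lowered and must not be forced.
- wrench: Steel spanner 150 mm long lying in the chest along its y. Origin under its middle. Bystander.
- screwdriver: Screwdriver 170 mm long lying in the chest along its y. Origin under its middle. Bystander.
- battery: Black battery pack 55 x 75 x 52 mm high in the right part of the chest. Origin: centre of its underside. Bystander.
- drill: Yellow and black cordless drill standing on its battery foot 115 x 75 mm, 200 mm high. Origin: centre of its underside. Bystander.
- flask: Black drinking flask, 68 mm across, 210 mm high, upright. Origin: centre of its underside. Bystander.
- tape: Yellow tape measure 65 x 36 x 62 mm high, on the bench just to the right of the chest. Origin: centre of its underside. Bystander.
- tray: Clear plastic tray of fasteners 140 x 100 x 45 mm high, on the bench just to the left of the chest. Origin: centre of its underside. Bystander.
- buffers: Two rubber buffers, 8 mm across, on the chest's front rim, 140 mm left and right of its middle, their tops 95 mm above the bench (the body's origin lies midway between the tops). The shut lid rests on them; their load shows slamming or leaning on the lid.

How it is judged:
By the outcome, as a careful person would: the job done as asked, in the order asked, and still so for the second after the job is handed in, with the robot touching nothing.
It also fails if it takes over 72 s, if anything falls off the work surface, if the arm or the gripper's body presses on something with over 40 N, if the wrist force passes 120 N, or if a joint passes its speed limit or range.

## Working session

There is one attempt and no reset: what is moved stays moved. The work goes in short steps, Python scripts to look and compute and a tool call to move; the robot and the scene stay as the last step left them, time stands still between calls to the robot, and variables do not carry over. Pictures are saved under pics/ and viewed, at most 12 in all, crops included, and the job is handed in when it is done.

Besides the shell and the picture viewer there is one more tool, called after "Call:" as name(argument=value, ...) on one line, values as JSON. carry_out: Moves the arm, as the interface text tells. Its arguments: {"type":"object","properties":{"targets":{"type":"array","items":{"type":"object","properties":{"hand":{"type":"number"},"x":{"type":"number"},"y":{"type":"number"},"z":{"type":"number"},"ax":{"type":"number"},"ay":{"type":"number"},"az":{"type":"number"}}}},"newtons":{"type":"number"}},"required":["targets"]}

```bash
mkdir -p pics; cat > h.py <<'E'
import numpy as np, cv2
from scipy.spatial.transform import Rotation as R
from plant import read_state, read_camera, camera_params, robot
def snap(name,f):
    im,d=read_camera(name); cv2.imwrite(f'pics/{f}.png',im); np.save(f'pics/{f}.npy',d); return im,d
def world(name,u,v,z):
    p=camera_params(name); Rm=np.array(p['rotation'])
    if Rm.shape!=(3,3): Rm=R.from_rotvec(Rm).as_matrix() if Rm.size==3 else R.from_quat(Rm).as_matrix()
    c=np.array([(u-p['cx'])/p['fx']*z,-(v-p['cy'])/p['fy']*z,-z])
    return Rm@c+np.array(p['position'])
E
python3 - <<'E'
from h import *
for n in('side','top'):
    snap(n,n+'0'); print(n,camera_params(n))
print(read_state())
a=cv2.imread('pics/side0.png')
E
```

```text
side {'fx': 607.4100238573478, 'fy': 607.4100238573478, 'cx': 316.57287270513206, 'cy': 239.70134558365146, 'position': array([-0.25489897,  0.79765452,  1.072567  ]), 'rotation': array([ 0.43790834, -1.00481091, -2.18950237])}
top {'fx': 609.4063248504136, 'fy': 609.4063248504136, 'cx': 316.07428905918414, 'cy': 240.15628816253252, 'position': array([ 0.43135254, -0.02311619,  1.65151675]), 'rotation': array([ 0.09768178, -0.0673708 , -1.5639533 ])}
{'t': 0.1, 'q': array([-1.23244248e+00,  1.31081497e-01,  1.48919591e+00, -1.56335101e-05,
        1.52302763e+00, -8.54137946e-02]), 'dq': array([ 0.00146948, -0.00116022, -0.00378617,  0.00158321, -0.00149401,
       -0.00033571]), 'joint_torque': array([ 5.88390012e-04, -5.61343181e+01, -4.93093908e+01,  7.69529259e-02,
        2.92399427e-02, -4.55146892e-05]), 'tool_pos': array([ 0.24665578, -0.54671583,  0.40378055]), 'orientation': array([-3.06967652e+00, -6.60327433e-01,  3.63409444e-04]), 'force': array([-1.24068048, -0.46869731, -0.47364473]), 'wrist_torque': array([ 0.01769902, -0.02390276,  0.00725581]), 'gripper_force': 0.0, 'opening': 0.09337386803359075}
```

View pics/side0.png

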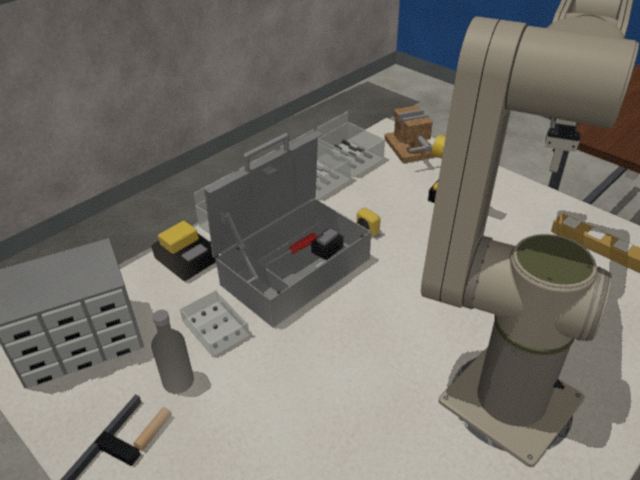

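View pics/top0.png

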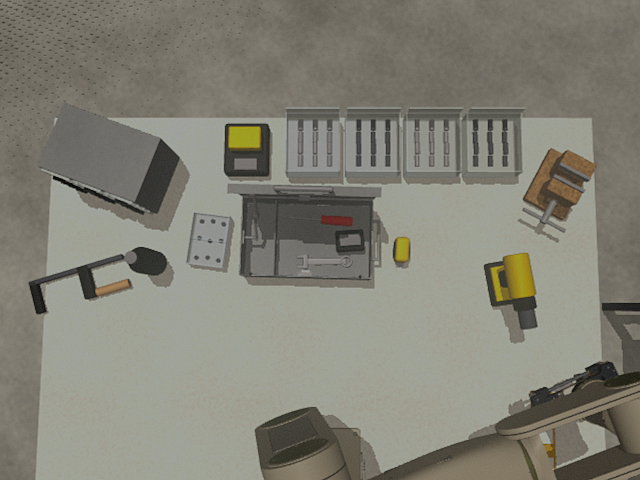

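The side view shows the chest around (290,250), with the stay at about (220,215)-(258,280) and the handle at about (267,150). In the top view the chest spans about (240-380, 185-285), with the stay at about (252,225). I'll enlarge both.

```bash
python3 - <<'E'
import cv2
a=cv2.imread('pics/side0.png')[125:325,190:390]; b=cv2.imread('pics/top0.png')[175:295,220:400]
a=cv2.convertScaleAbs(cv2.resize(a,(600,600),interpolation=cv2.INTER_CUBIC),alpha=1.6,beta=10); cv2.imwrite('pics/c1.png',a)
b=cv2.convertScaleAbs(cv2.resize(b,(792,528),interpolation=cv2.INTER_CUBIC),alpha=1.6,beta=10); cv2.imwrite('pics/c2.png',b)
E
```

```text
(no output)
```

View pics/c1.png

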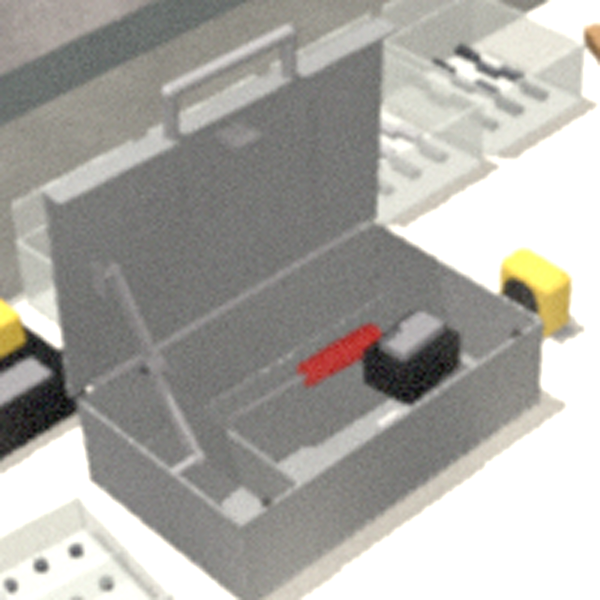

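View pics/c2.png

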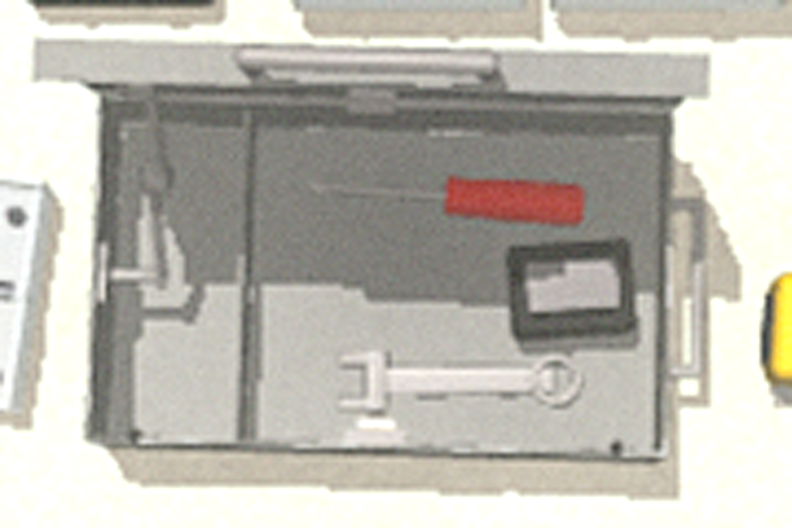

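Enlarged, in full-image pixels. Side view: knuckle (241,245), foot pin (255,277.7), lid pin (226.7,215.7), handle bar corners (246,155.7) and (288,137.7). Top view: buffers (250.2,273.9) and (360.2,276.4), handle centre (303.4,189.1), knuckle about (255.7,216), foot about (257,237). Next I fit the chest pose.

```bash
cat > fit.py <<'E'
from h import *
from scipy.optimize import least_squares
P={n:camera_params(n) for n in('side','top')}
def proj(n,w):
    p=P[n]; c=R.from_rotvec(p['rotation']).as_matrix().T@(w-p['position'])
    return np.array([p['cx']+p['fx']*c[0]/-c[2], p['cy']-p['fy']*c[1]/-c[2]])
def lid(r,o,th): return np.array([-r*np.cos(th)+o*np.sin(th), r*np.sin(th)+o*np.cos(th)])
def pts(h,ys,th=1.5):
    H=lid(.25,-.006,th); d={}
    d['bl']=(-.101,.14,.095); d['br']=(-.101,-.14,.095)
    d['hc']=(h+H[0],0,.095+H[1]); d['hl']=(h+H[0],.06,.095+H[1]); d['hr']=(h+H[0],-.06,.095+H[1])
    d['foot']=(h-.105,ys,.070); d['kn']=(h-.0525,ys,.133)
    d['fl']=(-.1025,.17,.093); d['fr']=(-.1025,-.17,.093)
    return d
obs=[('top','bl',250.2,273.9),('top','br',360.2,276.4),('top','hc',303.4,189.1),('top','kn',255.7,216),('top','foot',257.5,237.5),
('side','kn',241,245),('side','foot',255,277.7),('side','hl',247,155),('side','hr',287.5,138),
('top','fr',371.1,278.4),('top','fl',240.9,275.),('side','fr',370,231.5),('side','fl',270.5,298.5)]
def W(v,w):
    x,y,a,h,ys=v; c,s=np.cos(a),np.sin(a); w=np.array(w)
    return np.array([x+c*w[0]-s*w[1],y+s*w[0]+c*w[1],w[2]])
def res(v):
    d=pts(v[3],v[4]); return np.concatenate([proj(n,W(v,d[k]))-[a,b] for n,k,a,b in obs])
if __name__=='__main__':
    s=least_squares(res,[.6,0,0,.1,.15],loss='soft_l1')
    print(s.x.round(4)); 
    for o,r in zip(obs,res(s.x).reshape(-1,2)): print(o[:2],r.round(1))
    d=pts(s.x[3],s.x[4])
    for k in d: print(k,W(s.x,d[k]).round(4))
    # depth checks
    for n,u,v in(('side',241,245),('side',267,146),('top',303,189),('top',256,216),('top',250,274)):
        D=np.load(f'pics/{n}0.npy')[v-1:v+2,u-1:u+2]; print(n,u,v,world(n,u,v,np.median(D)).round(4),D.round(3).ravel())
    np.save('v.npy',s.x)
E
python3 fit.py
```

```text
[ 0.605   0.0323 -0.0221  0.0983  0.1289]
('top', 'bl') [0.4 0.4]
('top', 'br') [-0.1  0.9]
('top', 'hc') [0.1 0.6]
('top', 'kn') [-0.3 -0.6]
('top', 'foot') [-0.   1.3]
('side', 'kn') [-0.6  1.4]
('side', 'foot') [ 1.8 -1.4]
('side', 'hl') [-0.2 -0.3]
('side', 'hr') [-0.9 -3.2]
('top', 'fr') [ 0.8 -0.2]
('top', 'fl') [-1.9 -0.4]
('side', 'fr') [ 0.7 -1.5]
('side', 'fl') [-1.2  0.1]
bl [0.5071 0.1745 0.095 ]
br [ 0.5009 -0.1054  0.095 ]
hc [0.6796 0.0306 0.3439]
hl [0.6809 0.0906 0.3439]
hr [ 0.6783 -0.0293  0.3439]
foot [0.6012 0.1613 0.07  ]
kn [0.6536 0.1601 0.133 ]
fl [0.5063 0.2045 0.093 ]
fr [ 0.4987 -0.1354  0.093 ]
side 241 245 [0.6469 0.1625 0.1427] [1.433 1.431 1.432 1.433 1.437 1.43  1.428 1.432 1.428]
side 267 146 [0.6783 0.0325 0.3415] [1.383 1.378 1.392 1.384 1.388 1.39  1.39  1.391 3.451]
top 303 189 [0.6799 0.0315 0.3512] [1.32  1.323 1.327 1.32  1.32  1.318 1.32  1.322 1.321]
top 256 216 [0.6504 0.1571 0.1454] [1.525 1.524 1.523 1.525 1.522 1.52  1.528 1.525 1.519]
top 250 274 [0.5079 0.1764 0.0925] [1.656 1.56  1.562 1.644 1.563 1.562 1.561 1.558 1.562]
```

```bash
cat > rel.py <<'E'
from h import *
PSI=-0.0221
def ori(tilt,along='y'):
    ex=np.array([np.cos(PSI),np.sin(PSI),0]); ey=np.array([-np.sin(PSI),np.cos(PSI),0]); ez=np.array([0,0,1.])
    z=np.sin(tilt)*ex-np.cos(tilt)*ez
    y=-ey
    if along=='x': y=np.cross(z,ey)   # fingers close across the handle bar
    if along=='-x': y=-np.cross(z,ey)
    return np.c_[np.cross(y,z),y,z]
def rel(grasp,Rt,back=0,depth=.167,base=None):
    if base is None:
        s=read_state(); base=(s['tool_pos'],R.from_rotvec(s['orientation']).as_matrix())
    p,R0=base; t=np.array(grasp)-Rt[:,2]*(depth+back)
    d=R0.T@(t-p); r=R.from_matrix(R0.T@Rt).as_rotvec()
    print(d.round(4),r.round(4),'|d|',np.linalg.norm(d).round(3),'ang',np.degrees(np.linalg.norm(r)).round(1),'tcp',t.round(3)); return t,Rt
E
python3 - <<'E'
from rel import *
K=[.653,.160,.133]
b=rel([.45,-.2,.5-.167],ori(0))
b=rel([.45,.1,.5-.167],ori(0),base=b)
b=rel(K,ori(np.arctan2(.77,.64)),back=.13,base=b)
b=rel(K,ori(np.arctan2(.77,.64)),base=b)
E
```

```text
[ 0.3279 -0.2326 -0.0958] [-1.700e-03  3.000e-04  4.459e-01] |d| 0.413 ang 25.5 tcp [ 0.45 -0.2   0.5 ]
[-0.0066 -0.2999  0.    ] [0. 0. 0.] |d| 0.3 ang 0.0 tcp [0.45 0.1  0.5 ]
[-0.0268 -0.0645  0.1772] [ 0.      0.8773 -0.    ] |d| 0.19 ang 50.3 tcp [0.425 0.165 0.323]
[-0.    0.    0.13] [0. 0. 0.] |d| 0.13 ang 0.0 tcp [0.525 0.163 0.24 ]
```

Call:
carry_out(targets=[{"z":-0.06,"hand":100},{"x":0.328,"y":-0.233,"z":-0.096,"az":0.446,"hand":100},{"x":0.328,"y":-0.233,"z":-0.096,"az":0.446,"hand":100},{"x":0.328,"y":-0.233,"z":-0.096,"az":0.446,"hand":100},{"x":0.328,"y":-0.233,"z":-0.096,"az":0.446,"hand":100},{"x":0.328,"y":-0.233,"z":-0.096,"az":0.446,"hand":100},{"x":0.328,"y":-0.233,"z":-0.096,"az":0.446,"hand":100},{"x":0.328,"y":-0.233,"z":-0.096,"az":0.446,"hand":100}], newtons=25)

```text
schema error: expected keys hand, x, y, z, ax, ay, az
```

Call:
carry_out(targets=[{"x":-0.007,"y":-0.3,"z":0,"hand":100},{"x":-0.007,"y":-0.3,"z":0,"hand":100},{"x":-0.007,"y":-0.3,"z":0,"hand":100},{"x":-0.007,"y":-0.3,"z":0,"hand":100},{"x":-0.007,"y":-0.3,"z":0,"hand":100},{"x":-0.007,"y":-0.3,"z":0,"hand":100},{"x":-0.007,"y":-0.3,"z":0,"hand":100},{"x":-0.007,"y":-0.3,"z":0,"hand":100}])

```text
schema error: expected keys hand, x, y, z, ax, ay, az
```

```bash
python3 - <<'E'
from rel import *
K=[.653,.160,.133]
s=read_state(); print(s['t'],s['tool_pos'],s['q'].round(3))
b=rel(K,ori(np.arctan2(.77,.64)),back=.13)
E
```

```text
0.1 [ 0.24665578 -0.54671583  0.40378055] [-1.232  0.131  1.489 -0.     1.523 -0.085]
[ 0.4549 -0.5755  0.082 ] [-0.1971  0.8626  0.416 ] |d| 0.738 ang 56.0 tcp [0.425 0.165 0.323]
```

All seven keys are needed in every row.

Call:
carry_out(targets=[{"x":0,"y":0,"z":-0.06,"ax":0,"ay":0,"az":0,"hand":100},{"x":0.328,"y":-0.233,"z":-0.096,"ax":0,"ay":0,"az":0.446,"hand":100},{"x":0.328,"y":-0.233,"z":-0.096,"ax":0,"ay":0,"az":0.446,"hand":100},{"x":0.328,"y":-0.233,"z":-0.096,"ax":0,"ay":0,"az":0.446,"hand":100},{"x":0.328,"y":-0.233,"z":-0.096,"ax":0,"ay":0,"az":0.446,"hand":100},{"x":0.328,"y":-0.233,"z":-0.096,"ax":0,"ay":0,"az":0.446,"hand":100},{"x":0.328,"y":-0.233,"z":-0.096,"ax":0,"ay":0,"az":0.446,"hand":100},{"x":0.328,"y":-0.233,"z":-0.096,"ax":0,"ay":0,"az":0.446,"hand":100}], newtons=25)

```text
t: 1.1
tool_pos: [0.4509, -0.1969, 0.5009]
orientation: [-3.141, 0.031, -0.001]
force: [0.3, -0.0, 0.2]
opening: 0.0933
gripper_force: 0.0
```

Call:
carry_out(targets=[{"x":-0.007,"y":-0.3,"z":0,"ax":0,"ay":0,"az":0,"hand":100},{"x":-0.007,"y":-0.3,"z":0,"ax":0,"ay":0,"az":0,"hand":100},{"x":-0.007,"y":-0.3,"z":0,"ax":0,"ay":0,"az":0,"hand":100},{"x":-0.007,"y":-0.3,"z":0,"ax":0,"ay":0,"az":0,"hand":100},{"x":-0.007,"y":-0.3,"z":0,"ax":0,"ay":0,"az":0,"hand":100},{"x":-0.007,"y":-0.3,"z":0,"ax":0,"ay":0,"az":0,"hand":100},{"x":-0.007,"y":-0.3,"z":0,"ax":0,"ay":0,"az":0,"hand":100}])

```text
t: 1.98
tool_pos: [0.4495, 0.1002, 0.5004]
orientation: [3.141, -0.034, -0.001]
force: [0.1, -0.8, 0.1]
opening: 0.0928
gripper_force: 0.0
```

```bash
python3 - <<'E'
from rel import *
K=[.653,.160,.133]
s=read_state(); print(s['t'],s['tool_pos'],s['q'].round(3))
b=rel(K,ori(np.arctan2(.77,.64)),back=.13)
E
```

```text
1.975 [0.44954773 0.10016392 0.50042651] [ 1.080e-01 -2.710e-01  1.698e+00 -1.000e-03  1.715e+00  1.700e+00]
[-0.0262 -0.0644  0.1776] [3.00e-04 8.78e-01 9.00e-04] |d| 0.191 ang 50.3 tcp [0.425 0.165 0.323]
```

Call:
carry_out(targets=[{"x":-0.026,"y":-0.064,"z":0.178,"ax":0,"ay":0.878,"az":0,"hand":100},{"x":-0.026,"y":-0.064,"z":0.178,"ax":0,"ay":0.878,"az":0,"hand":100},{"x":-0.026,"y":-0.064,"z":0.178,"ax":0,"ay":0.878,"az":0,"hand":100},{"x":-0.026,"y":-0.064,"z":0.178,"ax":0,"ay":0.878,"az":0,"hand":100},{"x":-0.026,"y":-0.064,"z":0.178,"ax":0,"ay":0.878,"az":0,"hand":100},{"x":-0.026,"y":-0.064,"z":0.178,"ax":0,"ay":0.878,"az":0,"hand":100},{"x":-0.026,"y":-0.064,"z":0.178,"ax":0,"ay":0.878,"az":0,"hand":100},{"x":-0.026,"y":-0.064,"z":0.178,"ax":0,"ay":0.878,"az":0,"hand":100}])

```text
t: 2.98
tool_pos: [0.4257, 0.1645, 0.3236]
orientation: [2.835, -0.034, 1.33]
force: [-0.1, 0.5, -0.1]
opening: 0.0929
gripper_force: 0.0
```

```bash
python3 - <<'E'
from rel import *
K=[.653,.160,.133]
s=read_state(); print(s['t'],s['tool_pos'],s['q'].round(3),s['force'])
b=rel(K,ori(np.arctan2(.77,.64)))
E
```

```text
2.975 [0.42569639 0.16447474 0.32359773] [ 0.385 -0.593  2.379 -0.572  0.599  2.33 ] [-0.0898181   0.49066594 -0.11071866]
[-0.0012 -0.0007  0.1297] [ 0.0013  0.0001 -0.0015] |d| 0.13 ang 0.1 tcp [0.525 0.163 0.24 ]
```

Call:
carry_out(targets=[{"x":-0.001,"y":-0.001,"z":0.05,"ax":0,"ay":0,"az":0,"hand":100},{"x":-0.001,"y":-0.001,"z":0.09,"ax":0,"ay":0,"az":0,"hand":70},{"x":-0.001,"y":-0.001,"z":0.11,"ax":0,"ay":0,"az":0,"hand":60},{"x":-0.001,"y":-0.001,"z":0.12,"ax":0,"ay":0,"az":0,"hand":60},{"x":-0.001,"y":-0.001,"z":0.13,"ax":0,"ay":0,"az":0,"hand":60},{"x":-0.001,"y":-0.001,"z":0.13,"ax":0,"ay":0,"az":0,"hand":60}])

```text
t: 3.72
tool_pos: [0.5247, 0.1637, 0.239]
orientation: [2.835, -0.032, 1.331]
force: [-0.6, 0.1, -0.6]
opening: 0.056
gripper_force: 0.0
```

```bash
python3 - <<'E'
from rel import *
K=[.653,.160,.133]
s=read_state(); print(s['t'],s['tool_pos'],s['q'].round(3),s['force'],s['opening'])
b=rel(K,ori(np.arctan2(.77,.64)))
a,_=snap('side','s1'); c,_=snap('top','t1')
f=lambda i:cv2.convertScaleAbs(cv2.resize(i,(396,528),interpolation=cv2.INTER_CUBIC),alpha=1.5,beta=10)
cv2.imwrite('pics/c3.png',np.hstack([f(a[180:320,190:295]),f(c[170:290,215:305])]))
E
```

```text
3.725 [0.52465676 0.1637293  0.2390136 ] [ 0.292 -0.119  2.198 -0.869  0.317  2.619] [-0.61405204  0.12472669 -0.63322123] 0.05604321635400188
[ 0.0005  0.0009 -0.0005] [ 0.0004 -0.0006 -0.0001] |d| 0.001 ang 0.0 tcp [0.525 0.163 0.24 ]
```

View pics/c3.png

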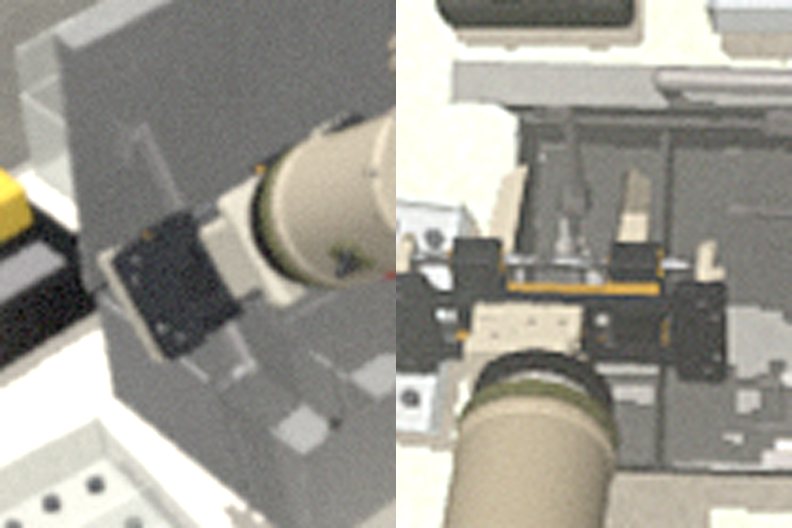

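The pads straddle the knuckle: in the right half, the fingers are at crop x≈515 and 638 and the knuckle at ≈575. I'll close on it.

Call:
carry_out(targets=[{"x":0,"y":0.001,"z":0,"ax":0,"ay":0,"az":0,"hand":30},{"x":0,"y":0.001,"z":0,"ax":0,"ay":0,"az":0,"hand":20},{"x":0,"y":0.001,"z":0,"ax":0,"ay":0,"az":0,"hand":10},{"x":0,"y":0.001,"z":0,"ax":0,"ay":0,"az":0,"hand":5},{"x":0,"y":0.001,"z":0,"ax":0,"ay":0,"az":0,"hand":5}], newtons=25)

```text
t: 4.45
tool_pos: [0.5244, 0.1633, 0.239]
orientation: [2.836, -0.03, 1.332]
force: [-0.3, 2.8, 0.2]
opening: 0.0141
gripper_force: 25.0
```

Call:
carry_out(targets=[{"x":0,"y":0,"z":-0.003,"ax":0,"ay":0,"az":0,"hand":5},{"x":0,"y":0,"z":-0.005,"ax":0,"ay":0,"az":0,"hand":5},{"x":-0.0004,"y":0,"z":-0.008,"ax":0,"ay":0,"az":0,"hand":5},{"x":-0.0004,"y":0,"z":-0.008,"ax":0,"ay":0,"az":0,"hand":5}])

```text
t: 4.95
tool_pos: [0.5177, 0.1634, 0.2435]
orientation: [2.836, -0.03, 1.331]
force: [-0.6, 4.3, -1.5]
opening: 0.0141
gripper_force: 25.0
```

Call:
carry_out(targets=[{"x":-0.0003,"y":0,"z":-0.003,"ax":0,"ay":0,"az":0,"hand":5},{"x":-0.0007,"y":0,"z":-0.005,"ax":0,"ay":0,"az":0,"hand":5},{"x":-0.001,"y":0,"z":-0.007,"ax":0,"ay":0,"az":0,"hand":5},{"x":-0.001,"y":0,"z":-0.007,"ax":0,"ay":0,"az":0,"hand":5}])

```text
t: 5.45
tool_pos: [0.5116, 0.1635, 0.247]
orientation: [2.836, -0.03, 1.331]
force: [0.7, 5.7, -3.2]
opening: 0.014
gripper_force: 25.0
```

```bash
python3 - <<'E'
from rel import *
s=read_state(); print(s['t'],s['tool_pos'],s['force'],s['opening'],s['gripper_force'])
b=rel([.653,.160,.133],ori(np.arctan2(.77,.64)))
a,_=snap('side','s2'); c,_=snap('top','t2')
o=cv2.imread('pics/side0.png')
f=lambda i:cv2.convertScaleAbs(cv2.resize(i,(396,528),interpolation=cv2.INTER_CUBIC),alpha=1.5,beta=10)
cv2.imwrite('pics/c4.png',np.hstack([f(a[180:320,190:295]),f(o[180:320,190:295])]))
E
```

```text
5.45 [0.5116481  0.16353699 0.24704227] [ 0.7333908   5.6650544  -3.16658419] 0.013961923666790865 24.999906420707703
[0.0027 0.0004 0.0146] [-0.0012 -0.0002  0.0003] |d| 0.015 ang 0.1 tcp [0.525 0.163 0.24 ]
```

View pics/c4.png

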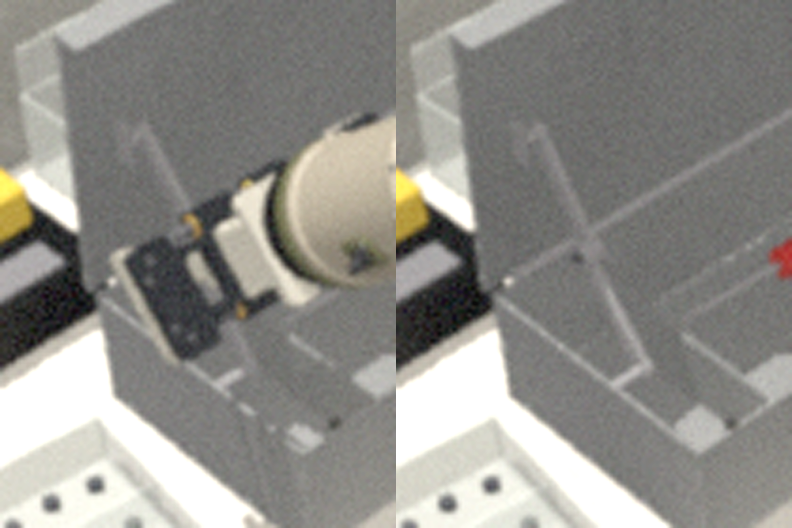

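The boss is still held at 14.0 mm after 14.6 mm of lift, with low force, so it has moved past centre. I'll release and back off.

Call:
carry_out(targets=[{"x":0,"y":0,"z":0,"ax":0,"ay":0,"az":0,"hand":25},{"x":0,"y":0,"z":0,"ax":0,"ay":0,"az":0,"hand":45},{"x":0,"y":0,"z":0,"ax":0,"ay":0,"az":0,"hand":60},{"x":0,"y":0,"z":-0.03,"ax":0,"ay":0,"az":0,"hand":60},{"x":0,"y":0,"z":-0.08,"ax":0,"ay":0,"az":0,"hand":60},{"x":0,"y":0,"z":-0.11,"ax":0,"ay":0,"az":0,"hand":60},{"x":0,"y":0,"z":-0.11,"ax":0,"ay":0,"az":0,"hand":60}])

```text
t: 6.42
tool_pos: [0.4272, 0.1653, 0.3201]
orientation: [2.834, -0.032, 1.339]
force: [0.8, 0.6, -0.1]
opening: 0.0556
gripper_force: 0.0
```

```bash
python3 - <<'E'
from rel import *
s=read_state(); print(s['t'],s['tool_pos'],s['q'].round(3),s['force'],s['opening'])
a,_=snap('side','s3'); c,_=snap('top','t3')
o=cv2.imread('pics/side0.png')
f=lambda i:cv2.convertScaleAbs(cv2.resize(i,(396,528),interpolation=cv2.INTER_CUBIC),alpha=1.5,beta=10)
cv2.imwrite('pics/c5.png',np.hstack([f(a[180:320,190:295]),f(o[180:320,190:295])]))
b=rel([.55,.1,.4],ori(0,'x'))
H=[.6796,.0306,.3439]
b=rel(H,ori(0,'x'),back=.08); rel(H,ori(0,'-x'),back=.08)
E
```

```text
6.425 [0.42715611 0.16533738 0.32012328] [ 0.384 -0.583  2.381 -0.585  0.583  2.343] [ 0.82207458  0.61379642 -0.13158884] 0.0556448760127806
[ 0.2709  0.0621 -0.0636] [ 0.6861 -0.6866 -1.4598] |d| 0.285 ang 100.4 tcp [0.55  0.1   0.567]
[0.373  0.1286 0.0221] [ 0.6861 -0.6866 -1.4598] |d| 0.395 ang 100.4 tcp [0.68  0.031 0.591]
[0.373  0.1286 0.0221] [-0.6866 -0.6861  1.4594] |d| 0.395 ang 100.4 tcp [0.68  0.031 0.591]
```

View pics/c5.png

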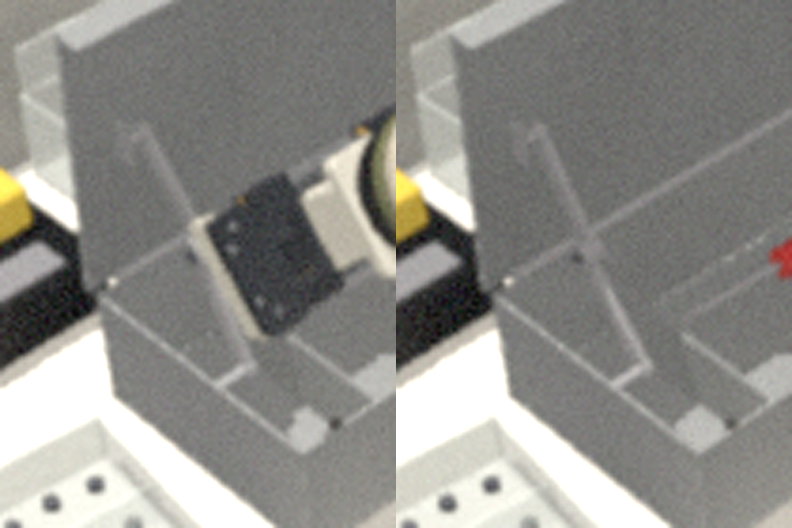

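The stay's bar and knuckle have moved about 10 crop px frontward while the hinge corner (112,283) stays put, so it is unlocked and staying there. Next is the handle.

```bash
python3 - <<'E'
from rel import *
H=[.6796,.0306,.3439]
b=rel([.48,.12,.42],ori(0,'x'))
b=rel(H,ori(0,'x'),back=.06,base=b)
b=rel(H,ori(0,'x'),depth=.172,base=b)
E
```

```text
[ 0.2414  0.0437 -0.1306] [ 0.6861 -0.6866 -1.4598] |d| 0.278 ang 100.4 tcp [0.48  0.12  0.587]
[-0.085   0.2015  0.0161] [0. 0. 0.] |d| 0.219 ang 0.0 tcp [0.68  0.031 0.571]
[0.    0.    0.055] [0. 0. 0.] |d| 0.055 ang 0.0 tcp [0.68  0.031 0.516]
```

Call:
carry_out(targets=[{"x":0.241,"y":0.044,"z":-0.131,"ax":0.686,"ay":-0.687,"az":-1.46,"hand":60},{"x":0.241,"y":0.044,"z":-0.131,"ax":0.686,"ay":-0.687,"az":-1.46,"hand":60},{"x":0.241,"y":0.044,"z":-0.131,"ax":0.686,"ay":-0.687,"az":-1.46,"hand":60},{"x":0.241,"y":0.044,"z":-0.131,"ax":0.686,"ay":-0.687,"az":-1.46,"hand":60},{"x":0.241,"y":0.044,"z":-0.131,"ax":0.686,"ay":-0.687,"az":-1.46,"hand":60},{"x":0.241,"y":0.044,"z":-0.131,"ax":0.686,"ay":-0.687,"az":-1.46,"hand":60},{"x":0.241,"y":0.044,"z":-0.131,"ax":0.686,"ay":-0.687,"az":-1.46,"hand":60},{"x":0.241,"y":0.044,"z":-0.131,"ax":0.686,"ay":-0.687,"az":-1.46,"hand":60}])

```text
t: 7.52
tool_pos: [0.4814, 0.1188, 0.5854]
orientation: [2.604, 1.698, 0.382]
force: [0.5, 0.0, -0.1]
opening: 0.056
gripper_force: 0.0
```

```bash
python3 - <<'E'
from rel import *
H=[.6796,.0306,.3439]
print(read_state()['q'].round(2),read_state()['tool_pos'])
b=rel([.48,.12,.42],ori(0,'x'))
b=rel(H,ori(0,'x'),back=.06)
E
```

```text
[ 0.1  -0.27  1.56  0.1   1.64  0.53] [0.48143226 0.11880818 0.58540991]
[ 0.0008 -0.0016 -0.0017] [ 0.1792 -0.1688 -0.3913] |d| 0.002 ang 26.5 tcp [0.48  0.12  0.587]
[-0.0066  0.2127  0.0444] [ 0.1792 -0.1688 -0.3913] |d| 0.217 ang 26.5 tcp [0.68  0.031 0.571]
```

Call:
carry_out(targets=[{"x":0.001,"y":-0.001,"z":-0.002,"ax":0.179,"ay":-0.169,"az":-0.391,"hand":60},{"x":0.001,"y":-0.001,"z":-0.002,"ax":0.179,"ay":-0.169,"az":-0.391,"hand":60},{"x":-0.007,"y":0.213,"z":0.044,"ax":0.179,"ay":-0.169,"az":-0.391,"hand":60},{"x":-0.007,"y":0.213,"z":0.044,"ax":0.179,"ay":-0.169,"az":-0.391,"hand":60},{"x":-0.007,"y":0.213,"z":0.044,"ax":0.179,"ay":-0.169,"az":-0.391,"hand":60},{"x":-0.007,"y":0.213,"z":0.044,"ax":0.179,"ay":-0.169,"az":-0.391,"hand":60},{"x":-0.007,"y":0.213,"z":0.044,"ax":0.179,"ay":-0.169,"az":-0.391,"hand":60},{"x":-0.007,"y":0.213,"z":0.044,"ax":0.179,"ay":-0.169,"az":-0.391,"hand":60}])

```text
t: 8.52
tool_pos: [0.6783, 0.0303, 0.5713]
orientation: [-2.25, -2.193, -0.005]
force: [0.3, -0.2, 0.6]
opening: 0.0558
gripper_force: 0.0
```

```bash
python3 - <<'E'
from rel import *
H=[.6796,.0306,.3439]
print(read_state()['q'].round(2),read_state()['tool_pos'])
b=rel(H,ori(0,'x'),depth=.172)
a,_=snap('side','s4')
cv2.imwrite('pics/c6.png',cv2.convertScaleAbs(cv2.resize(a[60:310,170:370],(480,600),interpolation=cv2.INTER_CUBIC),alpha=1.5,beta=10))
E
```

```text
[-0.03  0.36  0.93  0.    1.86 -0.01] [0.67831206 0.03030948 0.57126638]
[0.0002 0.0012 0.0554] [ 0.002  -0.0024 -0.0036] |d| 0.055 ang 0.3 tcp [0.68  0.031 0.516]
```

View pics/c6.png

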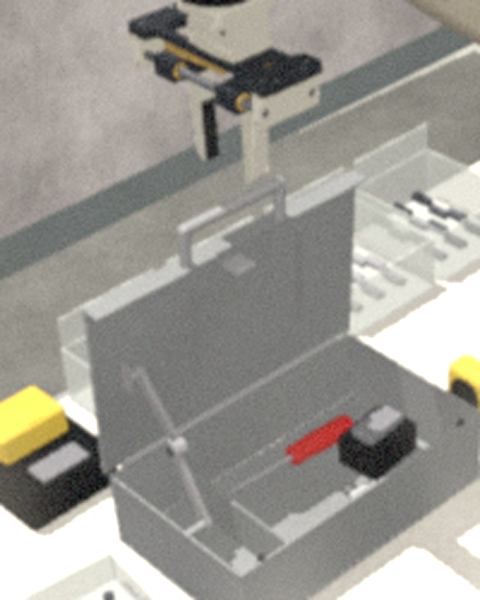

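The stay is now bent forward past centre (knuckle at crop (178,445)) and the lid is still up. The fingers are above the handle bar, so I'll go down and grip it.

Call:
carry_out(targets=[{"x":0,"y":0.001,"z":0.03,"ax":0.002,"ay":-0.002,"az":-0.004,"hand":60},{"x":0,"y":0.001,"z":0.05,"ax":0.002,"ay":-0.002,"az":-0.004,"hand":60},{"x":0,"y":0.001,"z":0.055,"ax":0.002,"ay":-0.002,"az":-0.004,"hand":60},{"x":0,"y":0.001,"z":0.055,"ax":0.002,"ay":-0.002,"az":-0.004,"hand":40},{"x":0,"y":0.001,"z":0.055,"ax":0.002,"ay":-0.002,"az":-0.004,"hand":25},{"x":0,"y":0.001,"z":0.055,"ax":0.002,"ay":-0.002,"az":-0.004,"hand":15},{"x":0,"y":0.001,"z":0.055,"ax":0.002,"ay":-0.002,"az":-0.004,"hand":5},{"x":0,"y":0.001,"z":0.055,"ax":0.002,"ay":-0.002,"az":-0.004,"hand":5}], newtons=40)

```text
t: 9.57
tool_pos: [0.6792, 0.0307, 0.5186]
orientation: [2.242, 2.196, 0.006]
force: [8.4, 0.3, -0.7]
opening: 0.011
gripper_force: 40.1
```

```bash
cat > arc.py <<'E'
from rel import *
from fit import lid,W
import sys
v=np.load('v.npy'); Rt=ori(0,'x')
def tcp(th,d=.172):
    H=lid(.25,-.006,th); return W(v,(v[3]+H[0],0,.095+H[1]+d))
ths=[float(a) for a in sys.argv[1:]]
s=read_state(); p=s['tool_pos']; R0=R.from_rotvec(s['orientation']).as_matrix()
print(s['t'],p.round(4),s['force'].round(1),s['opening'].__round__(4),s['q'].round(2), 'ori err',R.from_matrix(R0.T@Rt).as_rotvec().round(4))
c=W(v,(v[3],0,.095+.172)); e=p-c; print('r',np.hypot(e[0],e[2]).round(4),'th',(np.arctan2(e[2],-e[0])+.024).round(4))
for a in ths: print(a,(R0.T@(tcp(a)-p)).round(4))
E
python3 arc.py 1.5 1.45 1.4 1.35 1.3 1.25 1.2 1.15 1.1
```

```text
9.575 [0.6792 0.0307 0.5186] [ 8.4  0.3 -0.7] 0.011 [-0.03  0.34  1.04  0.    1.76 -0.01] ori err [ 0.0046 -0.0006  0.0015]
r 0.2527 th 1.4995
1.5 [-0.0001  0.0004  0.0026]
1.45 [-0.     -0.0121  0.0041]
1.4 [-0.     -0.0244  0.0061]
1.35 [-0.     -0.0366  0.0088]
1.3 [ 0.     -0.0487  0.0121]
1.25 [ 0.     -0.0605  0.0159]
1.2 [ 0.     -0.0722  0.0204]
1.15 [ 0.     -0.0837  0.0255]
1.1 [ 0.0001 -0.0948  0.0311]
```

```bash
python3 - <<'E'
from rel import *
a,_=snap('side','s5')
cv2.imwrite('pics/c7.png',cv2.convertScaleAbs(cv2.resize(a[85:185,215:325],(660,600),interpolation=cv2.INTER_CUBIC),alpha=1.5,beta=10))
s=read_state();print(s['force'],s['wrist_torque'],s['tool_pos'])
E
```

```text
[ 5.67106611  0.53831513 -0.62406977] [-0.00775399 -1.02370637 -0.04259625] [0.67940515 0.03073172 0.51864057]
```

View pics/c7.png

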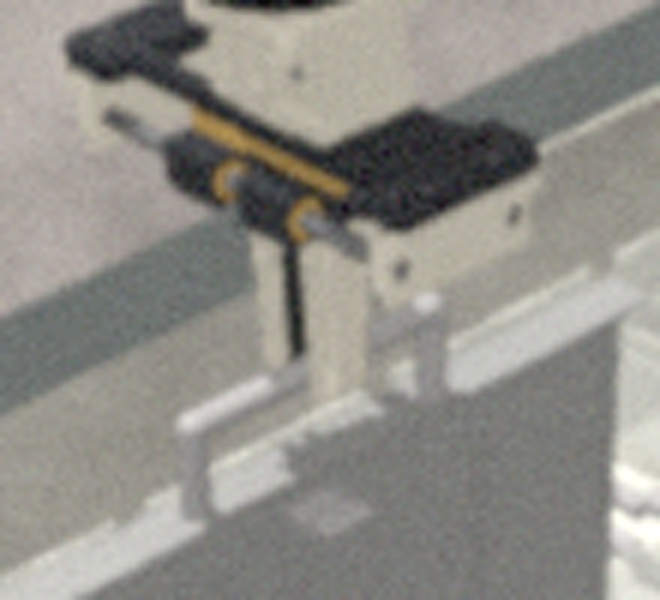

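The pads hold the bar near their tips. I'll regrip about 6 mm deeper for a secure hold.

Call:
carry_out(targets=[{"x":0,"y":0,"z":0,"ax":0,"ay":0,"az":0,"hand":25},{"x":0,"y":0.001,"z":0,"ax":0,"ay":0,"az":0,"hand":30},{"x":0,"y":0.001,"z":0.004,"ax":0,"ay":0,"az":0,"hand":30},{"x":0,"y":0.001,"z":0.006,"ax":0,"ay":0,"az":0,"hand":30},{"x":0,"y":0.001,"z":0.006,"ax":0,"ay":0,"az":0,"hand":20},{"x":0,"y":0.001,"z":0.006,"ax":0,"ay":0,"az":0,"hand":10},{"x":0,"y":0.001,"z":0.006,"ax":0,"ay":0,"az":0,"hand":5},{"x":0,"y":0.001,"z":0.006,"ax":0,"ay":0,"az":0,"hand":5}], newtons=40)

```text
t: 10.62
tool_pos: [0.6801, 0.0307, 0.5123]
orientation: [2.243, 2.197, 0.005]
force: [4.9, 0.2, -2.3]
opening: 0.0111
gripper_force: 40.0
```

```bash
sed -i 's/\.172/.166/g' arc.py; python3 arc.py 1.5 1.45 1.4 1.35 1.3 1.25 1.2 1.15 1.1
```

```text
10.625 [0.6801 0.0307 0.5123] [ 4.9  0.2 -2.3] 0.0111 [-0.03  0.34  1.05  0.    1.75 -0.01] ori err [ 0.0036 -0.0006  0.0016]
r 0.2524 th 1.5027
1.5 [-0.0001 -0.0005  0.0024]
1.45 [-0.0001 -0.0129  0.0038]
1.4 [-0.0001 -0.0252  0.0059]
1.35 [-0.0001 -0.0374  0.0086]
1.3 [-0.     -0.0495  0.0119]
1.25 [-0.     -0.0614  0.0158]
1.2 [-0.     -0.073   0.0202]
1.15 [ 0.     -0.0845  0.0253]
1.1 [ 0.     -0.0956  0.0309]
```

Call:
carry_out(targets=[{"x":0,"y":-0.0062,"z":0.0006,"ax":0,"ay":0,"az":0,"hand":5},{"x":0,"y":-0.0124,"z":0.0014,"ax":0,"ay":0,"az":0,"hand":5},{"x":0,"y":-0.0185,"z":0.0024,"ax":0,"ay":0,"az":0,"hand":5},{"x":0,"y":-0.0247,"z":0.0035,"ax":0,"ay":0,"az":0,"hand":5},{"x":0,"y":-0.0308,"z":0.0048,"ax":0,"ay":0,"az":0,"hand":5},{"x":0,"y":-0.0369,"z":0.0062,"ax":0,"ay":0,"az":0,"hand":5},{"x":0,"y":-0.043,"z":0.0078,"ax":0,"ay":0,"az":0,"hand":5},{"x":0,"y":-0.049,"z":0.0095,"ax":0,"ay":0,"az":0,"hand":5}])

```text
t: 11.62
tool_pos: [0.6304, 0.0319, 0.5028]
orientation: [2.243, 2.198, 0.004]
force: [2.9, 1.4, -0.9]
opening: 0.0109
gripper_force: 40.0
```

```bash
sed -i 's/\.166/.168/g' arc.py; python3 arc.py 1.25 1.2 1.15 1.1 1.05 1.0 .95 .9
```

```text
11.625 [0.6304 0.0319 0.5028] [ 2.9  1.4 -0.9] 0.0109 [-0.03  0.2   1.24  0.    1.7  -0.01] ori err [ 0.0028 -0.0007  0.0017]
r 0.2507 th 1.2997
1.25 [-0.0001 -0.0116  0.0045]
1.2 [-0.0001 -0.0233  0.0089]
1.15 [-0.0001 -0.0347  0.014 ]
1.1 [-0.0001 -0.0459  0.0196]
1.05 [-0.0001 -0.0568  0.0258]
1.0 [-0.     -0.0673  0.0325]
0.95 [-0.     -0.0775  0.0398]
0.9 [-0.     -0.0873  0.0475]
```

Call:
carry_out(targets=[{"x":0,"y":-0.0116,"z":0.0042,"ax":0,"ay":0,"az":0,"hand":5},{"x":0,"y":-0.0233,"z":0.0088,"ax":0,"ay":0,"az":0,"hand":5},{"x":0,"y":-0.0347,"z":0.014,"ax":0,"ay":0,"az":0,"hand":5},{"x":0,"y":-0.0459,"z":0.0196,"ax":0,"ay":0,"az":0,"hand":5},{"x":0,"y":-0.0568,"z":0.0258,"ax":0,"ay":0,"az":0,"hand":5},{"x":0,"y":-0.0673,"z":0.0325,"ax":0,"ay":0,"az":0,"hand":5},{"x":0,"y":-0.0775,"z":0.0398,"ax":0,"ay":0,"az":0,"hand":5},{"x":0,"y":-0.0873,"z":0.0475,"ax":0,"ay":0,"az":0,"hand":5}])

```text
t: 12.62
tool_pos: [0.5429, 0.0341, 0.4548]
orientation: [2.243, 2.199, 0.004]
force: [3.3, 3.0, -2.5]
opening: 0.0108
gripper_force: 40.0
```

```bash
python3 arc.py .85 .8 .75 .7 .65 .6 .55 .5
```

```text
12.625 [0.5429 0.0341 0.4548] [ 3.3  3.  -2.5] 0.0108 [-0.03 -0.04  1.57  0.    1.61 -0.01] ori err [ 0.0022 -0.0016  0.0021]
r 0.25 th 0.8983
0.85 [-0.0004 -0.0091  0.0079]
0.8 [-0.0004 -0.0181  0.0166]
0.75 [-0.0004 -0.0266  0.0257]
0.7 [-0.0004 -0.0347  0.0353]
0.65 [-0.0004 -0.0423  0.0452]
0.6 [-0.0004 -0.0494  0.0555]
0.55 [-0.0004 -0.056   0.0661]
0.5 [-0.0004 -0.062   0.0771]
```

Call:
carry_out(targets=[{"x":-0.0004,"y":-0.0091,"z":0.0079,"ax":0,"ay":0,"az":0,"hand":5},{"x":-0.0004,"y":-0.0181,"z":0.0166,"ax":0,"ay":0,"az":0,"hand":5},{"x":-0.0004,"y":-0.0266,"z":0.0257,"ax":0,"ay":0,"az":0,"hand":5},{"x":-0.0004,"y":-0.0347,"z":0.0353,"ax":0,"ay":0,"az":0,"hand":5},{"x":-0.0004,"y":-0.0423,"z":0.0452,"ax":0,"ay":0,"az":0,"hand":5},{"x":-0.0004,"y":-0.0494,"z":0.0555,"ax":0,"ay":0,"az":0,"hand":5},{"x":-0.0004,"y":-0.056,"z":0.0661,"ax":0,"ay":0,"az":0,"hand":5},{"x":-0.0004,"y":-0.062,"z":0.0771,"ax":0,"ay":0,"az":0,"hand":5}])

```text
t: 13.62
tool_pos: [0.4813, 0.0352, 0.3771]
orientation: [2.243, 2.199, 0.005]
force: [3.7, 6.6, -4.0]
opening: 0.0108
gripper_force: 40.0
```

```bash
python3 arc.py .46 .42 .38 .34 .3 .26 .22 .18
python3 - <<'E'
from rel import *
a,_=snap('side','s6')
cv2.imwrite('pics/c8.png',cv2.convertScaleAbs(cv2.resize(a[120:320,180:380],(600,600),interpolation=cv2.INTER_CUBIC),alpha=1.5,beta=10))
E
```

```text
13.625 [0.4813 0.0352 0.3771] [ 3.7  6.6 -4. ] 0.0108 [-0.03 -0.18  1.84  0.    1.48 -0.01] ori err [ 0.0024 -0.0023  0.0022]
r 0.2496 th 0.4989
0.46 [-0.0002 -0.0046  0.0085]
0.42 [-0.0002 -0.0087  0.0177]
0.38 [-0.0002 -0.0124  0.027 ]
0.34 [-0.0002 -0.0157  0.0364]
0.3 [-0.0003 -0.0186  0.046 ]
0.26 [-0.0003 -0.0212  0.0556]
0.22 [-0.0003 -0.0234  0.0654]
0.18 [-0.0003 -0.0251  0.0752]
```

View pics/c8.png

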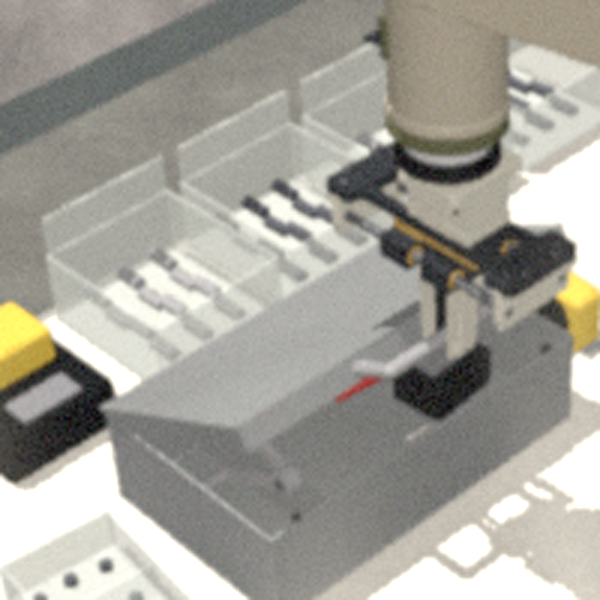

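The lid is held at about 0.5 rad with the stay folding up properly. I continue, easing sideways 1 mm to relieve the axial force.

Call:
carry_out(targets=[{"x":0.0005,"y":-0.0046,"z":0.0085,"ax":0,"ay":0,"az":0,"hand":5},{"x":0.001,"y":-0.0087,"z":0.0177,"ax":0,"ay":0,"az":0,"hand":5},{"x":0.001,"y":-0.0124,"z":0.027,"ax":0,"ay":0,"az":0,"hand":5},{"x":0.001,"y":-0.0157,"z":0.0364,"ax":0,"ay":0,"az":0,"hand":5},{"x":0.001,"y":-0.0186,"z":0.046,"ax":0,"ay":0,"az":0,"hand":5},{"x":0.001,"y":-0.0212,"z":0.0556,"ax":0,"ay":0,"az":0,"hand":5},{"x":0.001,"y":-0.0234,"z":0.0654,"ax":0,"ay":0,"az":0,"hand":5},{"x":0.001,"y":-0.0251,"z":0.0752,"ax":0,"ay":0,"az":0,"hand":5}])

```text
t: 14.68
tool_pos: [0.4574, 0.0361, 0.3027]
orientation: [2.242, 2.196, 0.007]
force: [7.9, 2.5, -3.9]
opening: 0.0108
gripper_force: 40.0
```

```bash
python3 arc.py .165 .15 .135 .12 .105 .09 .08 .07 .06 .05 .04 .03 .02 .01 0
```

```text
14.675 [0.4574 0.0361 0.3027] [ 7.9  2.5 -3.9] 0.0108 [-0.03 -0.19  1.99  0.    1.33 -0.01] ori err [ 0.0059 -0.0009  0.0015]
r 0.249 th 0.1842
0.165 [-0.0006 -0.0017  0.0046]
0.15 [-0.0006 -0.0022  0.0083]
0.135 [-0.0006 -0.0027  0.012 ]
0.12 [-0.0006 -0.0031  0.0157]
0.105 [-0.0006 -0.0034  0.0195]
0.09 [-0.0006 -0.0037  0.0232]
0.08 [-0.0006 -0.0039  0.0257]
0.07 [-0.0006 -0.004   0.0282]
0.06 [-0.0006 -0.0042  0.0307]
0.05 [-0.0006 -0.0043  0.0332]
0.04 [-0.0006 -0.0043  0.0357]
0.03 [-0.0006 -0.0044  0.0382]
0.02 [-0.0006 -0.0044  0.0407]
0.01 [-0.0006 -0.0044  0.0432]
0.0 [-0.0006 -0.0043  0.0457]
```

Call:
carry_out(targets=[{"x":0,"y":0,"z":0.0035,"ax":0,"ay":0,"az":0,"hand":5},{"x":0,"y":-0.0005,"z":0.007,"ax":0,"ay":0,"az":0,"hand":5},{"x":0,"y":-0.001,"z":0.0105,"ax":0,"ay":0,"az":0,"hand":5},{"x":0,"y":-0.0013,"z":0.014,"ax":0,"ay":0,"az":0,"hand":5},{"x":0,"y":-0.0016,"z":0.0175,"ax":0,"ay":0,"az":0,"hand":5},{"x":0,"y":-0.0019,"z":0.02,"ax":0,"ay":0,"az":0,"hand":5},{"x":0,"y":-0.0022,"z":0.0225,"ax":0,"ay":0,"az":0,"hand":5},{"x":0,"y":-0.0023,"z":0.0245,"ax":0,"ay":0,"az":0,"hand":5}], newtons=50)

```text
t: 15.68
tool_pos: [0.4553, 0.0362, 0.2787]
orientation: [2.241, 2.196, 0.007]
force: [6.7, 2.3, -2.4]
opening: 0.0106
gripper_force: 50.0
```

```bash
python3 arc.py .07 .06 .05 .04 .03 .02 .01 0
```

```text
15.675 [0.4553 0.0362 0.2787] [ 6.7  2.3 -2.4] 0.0106 [-0.03 -0.17  2.02  0.    1.29 -0.01] ori err [ 0.006  -0.0008  0.0015]
r 0.2484 th 0.0871
0.07 [-0.0006 -0.0018  0.0042]
0.06 [-0.0006 -0.002   0.0067]
0.05 [-0.0006 -0.002   0.0091]
0.04 [-0.0006 -0.0021  0.0116]
0.03 [-0.0006 -0.0022  0.0141]
0.02 [-0.0006 -0.0022  0.0167]
0.01 [-0.0006 -0.0022  0.0192]
0.0 [-0.0006 -0.0021  0.0217]
```

Call:
carry_out(targets=[{"x":0,"y":0,"z":0.002,"ax":0,"ay":0,"az":0,"hand":5},{"x":0,"y":0,"z":0.004,"ax":0,"ay":0,"az":0,"hand":5},{"x":0,"y":0,"z":0.006,"ax":0,"ay":0,"az":0,"hand":5},{"x":0,"y":0,"z":0.007,"ax":0,"ay":0,"az":0,"hand":5},{"x":0,"y":0,"z":0.007,"ax":0,"ay":0,"az":0,"hand":5}])

```text
t: 16.3
tool_pos: [0.4554, 0.0362, 0.2727]
orientation: [2.242, 2.196, 0.007]
force: [1.6, 2.0, 9.4]
opening: 0.01
gripper_force: 50.0
```

Call:
carry_out(targets=[{"x":0,"y":0,"z":0.001,"ax":0,"ay":0,"az":0,"hand":5},{"x":0,"y":0,"z":0.002,"ax":0,"ay":0,"az":0,"hand":5},{"x":0,"y":0,"z":0.003,"ax":0,"ay":0,"az":0,"hand":5},{"x":0,"y":0,"z":0.003,"ax":0,"ay":0,"az":0,"hand":5}])

```text
t: 16.8
tool_pos: [0.4554, 0.0362, 0.2706]
orientation: [2.242, 2.197, 0.007]
force: [-5.4, 2.8, 19.4]
opening: 0.0103
gripper_force: 50.0
```

Call:
carry_out(targets=[{"x":0,"y":0,"z":0.001,"ax":0,"ay":0,"az":0,"hand":5},{"x":0,"y":0,"z":0.002,"ax":0,"ay":0,"az":0,"hand":5},{"x":0,"y":0,"z":0.002,"ax":0,"ay":0,"az":0,"hand":5}])

```text
t: 17.18
tool_pos: [0.4553, 0.0362, 0.2666]
orientation: [2.242, 2.196, 0.007]
force: [5.7, 3.3, -0.6]
opening: 0.0107
gripper_force: 50.0
```

Call:
carry_out(targets=[{"x":0,"y":0,"z":0.001,"ax":0,"ay":0,"az":0,"hand":5},{"x":0,"y":0,"z":0.002,"ax":0,"ay":0,"az":0,"hand":5},{"x":0,"y":0,"z":0.002,"ax":0,"ay":0,"az":0,"hand":5}])

```text
t: 17.55
tool_pos: [0.4553, 0.0362, 0.2637]
orientation: [2.242, 2.196, 0.007]
force: [11.0, 2.4, -8.3]
opening: 0.0104
gripper_force: 50.0
```

Call:
carry_out(targets=[{"x":0,"y":0,"z":0.001,"ax":0,"ay":0,"az":0,"hand":5},{"x":0,"y":0,"z":0.002,"ax":0,"ay":0,"az":0,"hand":5},{"x":0,"y":0,"z":0.002,"ax":0,"ay":0,"az":0,"hand":5}])

```text
t: 17.92
tool_pos: [0.4554, 0.0362, 0.2629]
orientation: [2.242, 2.196, 0.007]
force: [4.0, 3.0, 5.5]
opening: 0.0105
gripper_force: 50.0
```

The catch pulled down (−8 N), and then the buffers pushed back (+5.5 N), so the lid looks home. I'll release and retreat upward, then check.

Call:
carry_out(targets=[{"x":0,"y":0,"z":-0.0003,"ax":0,"ay":0,"az":0,"hand":15},{"x":0,"y":0,"z":-0.0003,"ax":0,"ay":0,"az":0,"hand":25},{"x":0,"y":0,"z":-0.0003,"ax":0,"ay":0,"az":0,"hand":30},{"x":0,"y":0,"z":-0.0003,"ax":0,"ay":0,"az":0,"hand":30},{"x":0,"y":0,"z":-0.02,"ax":0,"ay":0,"az":0,"hand":30},{"x":0,"y":0,"z":-0.06,"ax":0,"ay":0,"az":0,"hand":30},{"x":0,"y":0,"z":-0.12,"ax":0,"ay":0,"az":0,"hand":30},{"x":0,"y":0,"z":-0.15,"ax":0,"ay":0,"az":0,"hand":30}])

```text
t: 18.92
tool_pos: [0.4547, 0.036, 0.4153]
orientation: [2.241, 2.196, 0.007]
force: [0.3, -0.6, -0.3]
opening: 0.028
gripper_force: 0.0
```

```bash
python3 - <<'E'
from rel import *
from fit import W
v=np.load('v.npy'); print(read_state()['force'],read_state()['opening'])
from fit import proj
a,_=snap('side','s7'); D=np.load('pics/s7.npy')
# lid plane: heights along the lid, left half, chest frame
for y in(.14,.1,.06):
  r=[]
  for xx in(-.08,-.04,0,.04,.08):
    u,w=proj('side',W(v,(xx,y,.098))).round().astype(int)
    z=np.median(D[w-2:w+3,u-2:u+3]); r.append(world('side',u,w,z)[2].round(4))
  print(y,r)
cv2.imwrite('pics/c9.png',cv2.convertScaleAbs(cv2.resize(a[120:320,180:380],(600,600),interpolation=cv2.INTER_CUBIC),alpha=1.5,beta=10))
E
```

```text
[ 0.33667302 -0.58763773 -0.28650556] 0.027986321238248433
0.14 [np.float64(0.0997), np.float64(0.0989), np.float64(0.0986), np.float64(0.0995), np.float64(0.0987)]
0.1 [np.float64(0.0989), np.float64(0.0995), np.float64(0.0984), np.float64(0.0995), np.float64(0.0997)]
0.06 [np.float64(0.1005), np.float64(0.0994), np.float64(0.0984), np.float64(0.0995), np.float64(0.0992)]
```

View pics/c9.png

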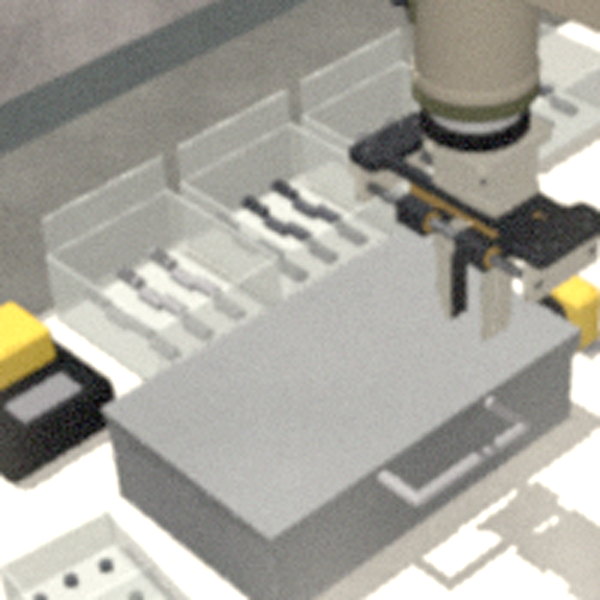

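The lid lies flat: its height is constant to about 1 mm over 160 mm, where 0.03 rad would show about 5 mm. The gripper is clear and the surroundings are unmoved.

```bash
python3 -c "
from plant import robot
print(robot.close_job())"
```

```text
the job is handed in; nothing more can be done
None
```

The tool chest is shut and the job is handed in at about 19 s: I lifted the stay past centre first, lowered the lid in the grip, and pressed it home with about 20 N. The catch then pulled it down, and the depth image shows it lying flat with the gripper clear.

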